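# Draw the post of a holder out to its red ring and hold it

### The job

Stand the square post holder upright on top of the raised riser pad, centred and with its sides square to the pad's, and let go of it with its post still fully down. Then take the post by its yellow knob and draw it straight up until the whole red ring shows above the holder while the blue ring further down is still hidden in the bore, and finish while holding it there so that a colleague can tighten the clamp screw: the holder must still stand square on the pad, not be dragged along with the post and not be touched by the gripper. Leave the other things on the bench where they are.

Things in the scene. Friction and masses are not known exactly. Their poses are not given: they have to be found in the camera images.
- holder: post holder: loose dark steel block, 40 x 40 mm, 50 mm high, about 0.55 kg, upright on the bench at the start with the post fully down in it. Origin: centre of its underside, z up, x and y square to its sides. A brass clamp screw (15 mm diameter, loose) stands 14 mm out of its -x side, 36 mm up, so grasp it across the two plain y sides (40 mm apart).
- bore (a point): mouth of the holder's vertical bore, in the middle of its top, 50 mm above the holder's origin. The bore is blind, 13.2 mm in diameter and 46 mm deep: 0.6 mm play round the post. A post pulled off the bore's axis binds and drags the holder along.
- post: the post: loose steel rod, 12 mm diameter, running 42 mm down the bore, under a round yellow knurled knob, 18 mm diameter, 28 mm high; about 0.09 kg. Origin on its axis at the knob's underside, which rests on the holder's top (at the bore's mouth) while fully down; z along the axis, upward. Only gravity holds it down.
- red_ring (a point): lower edge of the red ring painted on the post, 18 mm below the post's origin (the ring runs from 8 to 18 mm); hidden in the bore at the start. The ring is wholly out once the post is raised 18 mm.
- blue_ring (a point): upper edge of the blue ring painted on the post, 28 mm below the post's origin (the ring runs from 28 to 36 mm); it begins to show when the post is raised 28 mm.
- riser: riser, bolted to the bench: base plate 86 x 86 mm and 8 mm thick, blue round column, and on it a flat square steel pad 54 x 54 mm, whose top is 45 mm above the bench. Origin at the centre of the base plate's underside, at bench height; x and y square to the sides of pad and plate, z up.
- side_cutters: bystander: side cutters with red handles, 47 x 118 x 12 mm, lying on the green mat (2.5 mm thick), origin at the centre of the underside
- transformer: bystander: small transformer with yellow winding, 44 x 66 x 40 mm, origin at the centre of the underside
- tape_roll: bystander: roll of black tape lying flat, 58 mm across, 19 mm high, origin at the centre of the underside
- screwdriver: bystander: small yellow-handled screwdriver lying on the bench, 14 x 188 x 12 mm, origin at the centre of the underside
There are look-alikes about, which are no part of the job. Leave any brown or pink look-alike of the holder alone.

How it is judged:
By the outcome, as a careful person would: the job done as asked, in the order asked, and still so for the second after the job is handed in, while the arm keeps its last pose, push and grip.
It also fails if it takes over 46 s, if anything falls off the work surface, if the arm or the gripper's body presses on something with over 40 N, if the wrist force passes 120 N, or if a joint passes its speed limit or range.

### The arm

A 6-joint arm with a two-finger parallel gripper is mounted at the origin on a cart in front of the work surface, level with it; the furniture and walls round the work are solid. World frame = base frame: x ahead of the robot, y to its left, z up, the work surface at z = 0. Lengths are in mm, angles in rad, forces in N, time in s.
With the tool pointing down it reaches from about 275 to 750 mm from the base axis. Payload 10.2 kg.
Tool frame: the origin (TCP) lies midway between the tips of the shut fingers; the grasp point (between the pads) lies 19 mm behind it; z points along the fingers, y is the direction in which the jaws open and shut (so a half turn about z gives the same grasp; the last joint's range is limited). The gripper opens to 85 mm and grips with 20 to 120 N. Pads are 22 mm wide; open, the fingers measure 114 mm over their backs; the gripper's body (76 mm by 85 mm) begins 54 mm behind the grasp point. The pads swing forward as they close: fully open they stand 13 mm farther back than shut.
Start: joints at [-1.444, 0.313, 1.498, -0, 1.331, -0.223], TCP at [179.91, -493.217, 231.294] pointing down, gripper open.
Joint ranges: [-2.94, 2.94], [-0.97, 2.17], [0.19, 2.56], [-1.23, 4.37], [0.02, 3.11], [-2.88, 2.88]. Speed limits (rad/s): [2.39, 2.39, 3.01, 3.14, 3.14, 3.14].

### API

Orientations are given as [roll, pitch, yaw] about the fixed x, y, z axes, in that order (R = Rz(yaw) Ry(pitch) Rx(roll)).
In Python, from bench import arm, eyes, ticket gives the robot as it stands.
- The arm moves only by the tool carry_out, never from a script. Its argument "commands" is a list of rows, each a list of 5 numbers: the opening in per cent of the stroke, from 0 (shut) to 100 (fully open), then the shift along the world's x, y, z in mm, then the turn about the world's z in degrees. In form: [[grip, x, y, z, twist], ...]. A call has 1 to 12 rows; each row is the pose to reach, as a shift and turn from the pose commanded when the call began; what a row does not reach only later rows make up. A row lasts 1/12 s, in which the tool goes at most 41.7 mm and 7.16 degrees, less where a joint would pass 70% of its speed; a pose out of reach is approached as far as the arm can. A call with a gripper value outside its range is refused whole. The fingers move at their own pace and stop on an object; "squeeze" is the grip in N (left out, the last holds). Time passes only in rows, so rows that repeat a pose let the fingers close. It gives the time, the measured TCP pose, the force and the opening at its end, in the units of the state.
- arm.sense(): the state, without advancing time (a new reading comes with each control period).
- eyes.get_image(name): name is "side" or "top" or "wrist"; returns a dict with "img" (400x640x3 uint8, red, green, blue), "z_map" (400x640 float32, mm along the optical axis (not along the pixel's ray), 0 where there is no reading), "camera_matrix" (3x3 intrinsics, pixels), "pose" (4x4, takes a point from camera to world coordinates). Camera axes: x right, y up, looking along -z (the intrinsics and any distortion apply to the point x, -y, -z); pixel columns grow to the right and rows downward; lengths in mm; the calibration is good to about 2 mm. A picture is of the moment at which its call begins.
- ticket.sign_off(): hands the job in, once; it reports no verdict.
The state is a dict: "time": time; "joint_positions": joint angles; "joint_velocities": joint speeds; "joint_efforts": joint torques, N m; "tcp_pos": TCP position; "eef_rot": TCP orientation; "wrist_force": force on the tool from outside, world axes, zero at the start; "torque": the same for the moment, N m; "width": finger opening in mm.
Only numpy, scipy, OpenCV 4.12 (cv2) and the standard library are available. Lean on these libraries where they do the work, as an engineer would, in place of code of your own. Each camera call takes 0.05 s, during which the arm holds its last target. There are 200 camera calls.

## Working session

There is one attempt and no reset: what is moved stays moved. The work goes in short steps, Python scripts to look and compute and a tool call to move; the robot and the scene stay as the last step left them, time stands still between calls to the robot, and variables do not carry over. Pictures are saved under pics/ and viewed, about 8 in all and at most 12, crops included, and the job is handed in when it is done.

Besides the shell and the picture viewer there is one more tool, called after ">>>" as name(argument=value, ...), one argument or row to a line, values as JSON. carry_out: Moves the arm, as the interface text tells. Its arguments: {"type":"object","properties":{"commands":{"type":"array"},"squeeze":{"type":"number"}},"required":["commands"]}

```bash
mkdir -p pics
cat > h.py <<'E'
import numpy as np, cv2
from bench import arm, eyes, ticket
def get(n):
    d=eyes.get_image(n); np.savez('/tmp/%s.npz'%n,**{k:np.asarray(v) for k,v in d.items()}); return d
def load(n): return dict(np.load('/tmp/%s.npz'%n))
def save(img,name): cv2.imwrite('pics/'+name,img[:,:,::-1])
def cloud(d):
    K=d['camera_matrix'];z=d['z_map'];v,u=np.mgrid[:z.shape[0],:z.shape[1]]
    p=np.stack([(u-K[0,2])/K[0,0]*z,-(v-K[1,2])/K[1,1]*z,-z,np.ones_like(z)],-1)
    return (p@d['pose'].T)[...,:3]
def ray(d,u,v,h):
    K=d['camera_matrix'];r=d['pose'][:3,:3]@np.array([(u-K[0,2])/K[0,0],-(v-K[1,2])/K[1,1],-1]);o=d['pose'][:3,3]
    return o+r*(h-o[2])/r[2]
def proj(d,P):
    K=d['camera_matrix'];q=np.linalg.inv(d['pose'])@np.append(P,1);return K[0,0]*q[0]/-q[2]+K[0,2],K[1,1]*q[1]/q[2]+K[1,2]
E
python3 - <<'E'
from h import *
for n in('top','side'):
    d=get(n);save(d['img'],n+'1.png');print(n,d['camera_matrix'].round(1).tolist(),d['pose'].round(3).tolist(),[k for k in d])
s=arm.sense();print({k:np.round(v,3) for k,v in s.items()})
E
```

```text
top [[465.4, 0.0, 312.6], [0.0, 465.4, 195.2], [0.0, 0.0, 1.0]] [[0.003, 0.999, -0.036, 508.607], [-1.0, 0.003, 0.003, 68.177], [0.003, 0.036, 0.999, 1124.837], [0.0, 0.0, 0.0, 1.0]] ['img', 'z_map', 'camera_matrix', 'pose']
side [[447.9, 0.0, 310.6], [0.0, 447.9, 196.0], [0.0, 0.0, 1.0]] [[-0.984, 0.104, -0.146, 391.655], [-0.179, -0.493, 0.852, 1187.967], [0.016, 0.864, 0.503, 722.092], [0.0, 0.0, 0.0, 1.0]] ['img', 'z_map', 'camera_matrix', 'pose']
{'time': np.float64(0.1), 'joint_positions': array([-1.444,  0.313,  1.498, -0.   ,  1.331, -0.223]), 'joint_velocities': array([ 0.001, -0.001, -0.002,  0.001, -0.001, -0.   ]), 'joint_efforts': array([ 3.0000e-03, -4.1290e+01, -2.6014e+01, -0.0000e+00,  3.0000e-03,
       -0.0000e+00]), 'tcp_pos': array([ 179.877, -492.985,  230.8  ]), 'eef_rot': array([-3.14, -0.  ,  0.35]), 'wrist_force': array([-0.336, -0.671,  0.428]), 'torque': array([-0.012,  0.035, -0.027]), 'width': np.float64(84.845)}
```

View pics/top1.png

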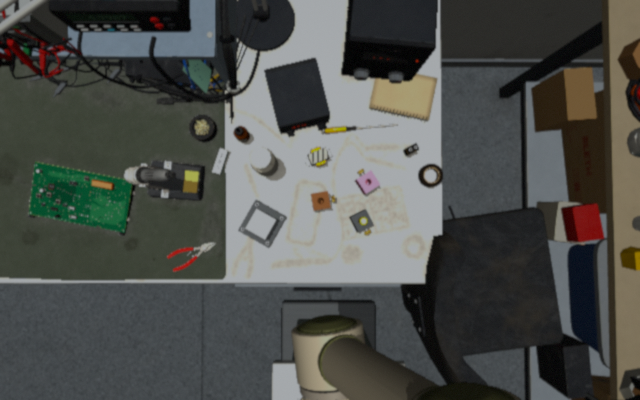

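View pics/side1.png

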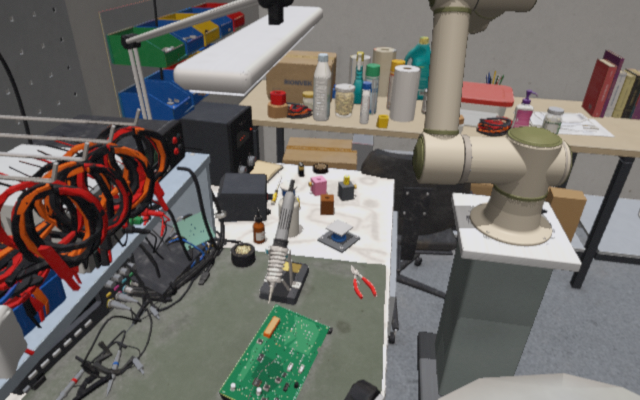

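In the top view the candidates are the dark block with a yellow knob at (361,221), a brown one at (321,202) and a pink one at (368,182). The dark steel one with the brass screw fits the description. The riser is at (262,223). I'll confirm with one crop and measure.

Run:
```python
from h import *
d=load('top');P=cloud(d);img=d['img'].astype(np.uint8)
c=img[165:260,230:400];save(cv2.resize(c,None,fx=4.7,fy=4.7,interpolation=cv2.INTER_CUBIC),'crop1.png')
def blob(u0,u1,v0,v1,zl,zh,name):
    m=np.zeros(P.shape[:2],np.uint8);s=P[v0:v1,u0:u1,2];m[v0:v1,u0:u1]=(s>zl)&(s<zh)
    n,l,st,_=cv2.connectedComponentsWithStats(m)
    for i in range(1,n):
        if st[i,4]<15: continue
        q=P[l==i];r=cv2.minAreaRect(q[:,:2].astype(np.float32));print(name,st[i].tolist(),'mean',q.mean(0).round(1),'rect',np.round(r[0],1),np.round(r[1],1),round(r[2],1))
blob(340,385,205,240,44,56,'holder top')
blob(340,385,205,240,70,90,'knob')
blob(235,292,195,250,38,52,'pad')
blob(235,292,195,250,4,14,'plate')
print(P[150:152,330:332,2])
```

```text
holder top [350, 210, 24, 23, 249] mean [488.7 -47.7  49.9] rect [488.5 -48.6] [40.1 40. ] 27.0
knob [359, 217, 9, 9, 53] mean [488.6 -48.   76.9] rect [488.1 -48. ] [15.7 17.5] 48.6
pad [245, 209, 31, 31, 545] mean [480.4 186.   45.2] rect [480.5 186.2] [54.1 54.1] 60.5
plate [238, 200, 48, 48, 726] mean [481.  182.6   8.5] rect [479.6 186.5] [91.1 87.5] 60.7
[[-0.44774414  3.41573158]
 [-2.54948135  1.79956731]]
```

View pics/crop1.png

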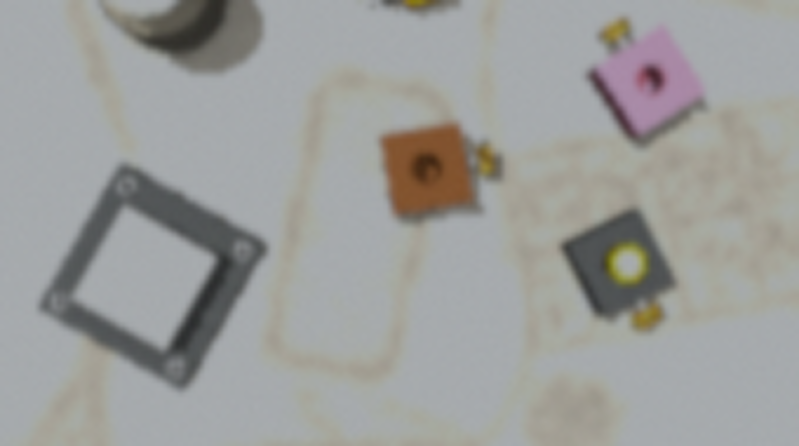

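The crop confirms it: the dark block with the yellow knob and a screw toward lower right (robot side) is the holder. Measured (488.5, -48.3), yaw ≈27°, top z 50, 40x40 OK. The riser pad is at (480.5, 186.2), yaw 60.5°, top z 45, 54x54 OK. Jaws are now at 110° and need 117°, so twist +7°. Moving above the holder.

>>> carry_out(
  commands=[
    [100, 15, 20, 0, 1],
    [100, 40, 56, 0, 2],
    [100, 64, 91, 0, 3],
    [100, 87, 126, 0, 4],
    [100, 110, 160, 0, 5],
    [100, 133, 194, 0, 6],
    [100, 156, 228, 0, 7],
    [100, 179, 262, 0, 7],
    [100, 202, 296, 0, 7],
    [100, 226, 330, 0, 7],
    [100, 250, 362, 0, 7],
    [100, 268, 388, 0, 7],
  ],
)

```text
time: 1.1
tcp_pos: [449.0, -102.6, 231.2]
eef_rot: [-3.141, -0.0, 0.473]
wrist_force: [0.1, -1.3, -0.6]
width: 85.5
```

>>> carry_out(
  commands=[
    [80, 15, 20, 0, 0],
    [80, 28, 38, 0, 0],
    [80, 36, 50, -5, 0],
    [80, 40, 56, -10, 0],
    [80, 40, 56, -20, 0],
    [80, 40, 56, -30, 0],
    [80, 40, 56, -30, 0],
    [80, 40, 56, -30, 0],
  ],
)

```text
time: 1.77
tcp_pos: [487.3, -49.9, 200.7]
eef_rot: [-3.14, 0.001, 0.471]
wrist_force: [-0.0, 0.1, -0.3]
width: 68.4
```

Run:
```python
from h import *
s=arm.sense();print({k:np.round(s[k],3) for k in('time','tcp_pos','eef_rot','width','wrist_force')})
d=get('wrist');save(d['img'],'w1.png');P=cloud(d)
def blob(c,r,zl,zh,name):
    m=((P[...,2]>zl)&(P[...,2]<zh)&(np.hypot(P[...,0]-c[0],P[...,1]-c[1])<r)&(d['z_map']>0)).astype(np.uint8)
    n,l,st,_=cv2.connectedComponentsWithStats(m)
    for i in range(1,n):
        if st[i,4]<100: continue
        q=P[l==i];r_=cv2.minAreaRect(q[:,:2].astype(np.float32));print(name,st[i].tolist(),q.mean(0).round(1),np.round(r_[0],1),np.round(r_[1],1),round(r_[2],1))
blob((488,-48),45,46,54,'top');blob((488,-48),45,74,84,'knob')
```

```text
{'time': np.float64(1.767), 'tcp_pos': array([487.281, -49.874, 200.651]), 'eef_rot': array([-3.14e+00,  1.00e-03,  4.71e-01]), 'width': np.float64(68.449), 'wrist_force': array([-0.02 ,  0.088, -0.252])}
top [306, 158, 43, 43, 1347] [493.2 -49.3  48.7] [491.5 -50.2] [40.5 40. ] 27.0
knob [318, 177, 20, 21, 319] [492.1 -49.9  76.7] [491.9 -50.2] [17.4 16.4] 27.8
```

View pics/w1.png

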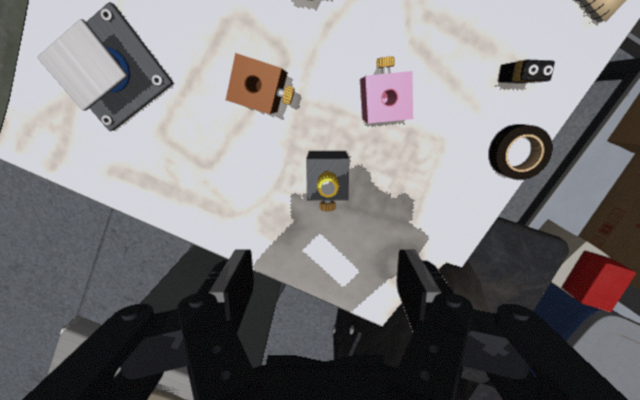

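The wrist view shows the holder at (327,185), centred between the jaws. The wrist camera puts it at (491.5, -50.2), yaw 27°, within 3 mm of the top view. Descending with TCP at z≈18, so the gripper body stays about 13 mm above the knob.

>>> carry_out(
  commands=[
    [80, 2, 0, -15, 0],
    [80, 3, 0, -40, 0],
    [80, 3, 0, -68, 0],
    [80, 3, 0, -96, 0],
    [80, 3, 0, -122, 0],
    [80, 3, 0, -145, 0],
    [80, 3, 0, -162, 0],
    [80, 3, 0, -174, 0],
    [80, 3, 0, -180, 0],
    [80, 3, 0, -182, 0],
    [80, 3, 0, -182, 0],
  ],
  squeeze=50,
)

```text
time: 2.73
tcp_pos: [491.1, -49.6, 19.6]
eef_rot: [3.141, -0.0, 0.472]
wrist_force: [0.1, -0.5, 0.5]
width: 68.1
```

>>> carry_out(
  commands=[
    [60, 0, 0, 0, 0],
    [55, 0, 0, 0, 0],
    [50, 0, 0, 0, 0],
    [46, 0, 0, 0, 0],
    [42, 0, 0, 0, 0],
    [38, 0, 0, 0, 0],
    [34, 0, 0, 0, 0],
    [30, 0, 0, 0, 0],
    [30, 0, 0, 0, 0],
    [30, 0, 0, 0, 0],
  ],
  squeeze=50,
)

```text
time: 3.57
tcp_pos: [491.6, -49.7, 20.3]
eef_rot: [3.14, -0.001, 0.472]
wrist_force: [-0.2, -2.5, 6.7]
width: 38.9
```

>>> carry_out(
  commands=[
    [30, 0, 0, 2, 0],
    [30, 0, 0, 6, 0],
    [30, 0, 0, 14, 0],
    [30, 0, 0, 26, 0],
    [30, 0, 0, 40, 0],
    [30, 0, 0, 55, 0],
    [30, 0, 0, 70, 0],
    [30, 0, 0, 83, 0],
    [30, 0, 0, 93, 0],
    [30, 0, 0, 98, 0],
    [30, 0, 0, 100, 0],
    [30, 0, 0, 100, 0],
  ],
)

```text
time: 4.57
tcp_pos: [490.7, -49.1, 119.2]
eef_rot: [-3.141, 0.0, 0.472]
wrist_force: [0.5, -0.5, -7.7]
width: 39.4
```

```bash
cat >> h.py <<'E'
def blob(d,c,r,zl,zh,name,mn=100):
    P=cloud(d)
    m=((P[...,2]>zl)&(P[...,2]<zh)&(np.hypot(P[...,0]-c[0],P[...,1]-c[1])<r)&(d['z_map']>0)).astype(np.uint8)
    n,l,st,_=cv2.connectedComponentsWithStats(m)
    for i in range(1,n):
        if st[i,4]<mn: continue
        q=P[l==i];r_=cv2.minAreaRect(q[:,:2].astype(np.float32));print(name,st[i].tolist(),q.mean(0).round(1),np.round(r_[0],1),np.round(r_[1],1),round(r_[2],1))
E
python3 - <<'E'
from h import *
s=arm.sense();print({k:np.round(s[k],3) for k in('time','tcp_pos','eef_rot','width','wrist_force')})
d=get('wrist');save(d['img'],'w2.png')
blob(d,(480,186),50,40,50,'pad');blob(d,(480,186),70,4,13,'plate')
blob(d,(490,-50),45,138,156,'htop')
blob(load('wrist'),(480,186),50,40,50,'pad')
E
```

```text
{'time': np.float64(4.567), 'tcp_pos': array([490.75 , -49.13 , 119.236]), 'eef_rot': array([-3.141,  0.   ,  0.472]), 'width': np.float64(39.425), 'wrist_force': array([ 0.538, -0.54 , -7.72 ])}
pad [0, 11, 54, 108, 2938] [487.9 166.2  43.6] [485.  162.6] [66.1 32.4] 10.3
plate [0, 0, 122, 146, 8474] [488.1 168.6   7.4] [483.6 184.2] [86.3 87.3] 60.6
htop [239, 240, 172, 97, 8497] [497.3 -46.  147.4] [491.  -49.3] [41.1 67. ] 26.9
pad [0, 11, 54, 108, 2938] [487.9 166.2  43.6] [485.  162.6] [66.1 32.4] 10.3
```

View pics/w2.png

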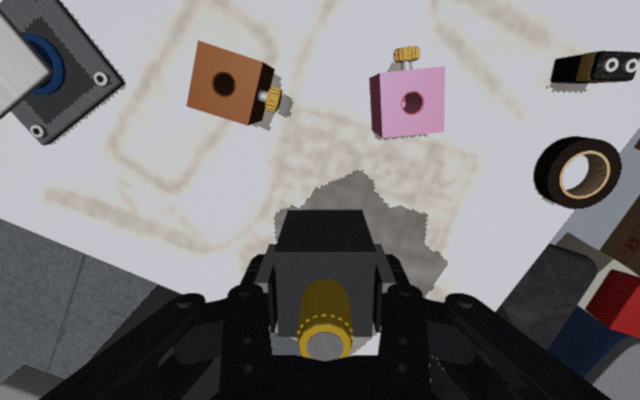

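The holder is held level, knob at (325,340), weight about 7 N. The wrist camera gives the riser plate at (483.6, 184.2), yaw 60.6°, the same +3/-2 offset it showed on the holder. I'll target (483.3, 184.3) in the arm's frame, first checking clearance to the white bottle near the riser.

Run:
```python
from h import *
d=load('top');P=cloud(d)
for zl in(20,60,100,150): 
  m=(P[...,2]>zl)&(P[...,2]<400)&(np.hypot(P[...,0]-480,P[...,1]-186)<230)
  q=P[m]; q=q[(np.hypot(q[:,0]-480,q[:,1]-186)>45)&(q[:,1]>0)]
  if len(q): i=np.argsort(np.hypot(q[:,0]-480,q[:,1]-186))[:1]; print(zl,q[i].round(),len(q),q.max(0).round())
```

```text
20 [[594. 178.  72.]] 3196 [706. 407. 263.]
60 [[594. 178.  72.]] 1439 [706. 396. 263.]
100 [[596. 177. 103.]] 1215 [705. 396. 263.]
150 [[600. 180. 151.]] 838 [645. 396. 263.]
```

>>> carry_out(
  commands=[
    [30, 0, 4, 0, 2],
    [30, 0, 14, 0, 5],
    [30, -1, 30, 0, 9],
    [30, -2, 50, 0, 13],
    [30, -2, 72, 0, 17],
    [30, -3, 94, 0, 21],
    [30, -4, 116, 0, 25],
    [30, -4, 138, 0, 28],
    [30, -5, 160, 0, 31],
    [30, -6, 180, 0, 33],
    [30, -7, 198, 0, 33.5],
    [30, -7, 212, 0, 33.5],
  ],
)

```text
time: 5.62
tcp_pos: [483.1, 164.1, 118.4]
eef_rot: [-3.14, 0.001, 1.058]
wrist_force: [0.4, -0.1, -7.1]
width: 39.4
```

>>> carry_out(
  commands=[
    [30, 0, 10, 0, 0],
    [30, 0, 17, 0, 0],
    [30, 0, 21, 0, 0],
    [30, 0, 21, -10, 0],
    [30, 0, 21, -20, 0],
    [30, 0, 21, -30, 0],
    [30, 0, 21, -30, 0],
    [30, 0, 21, -30, 0],
    [30, 0, 21, -30, 0],
  ],
)

```text
time: 6.37
tcp_pos: [484.1, 183.5, 89.3]
eef_rot: [3.141, -0.0, 1.056]
wrist_force: [0.5, -0.1, -8.0]
width: 39.3
```

Run:
```python
from h import *
s=arm.sense();print({k:np.round(s[k],3) for k in('time','tcp_pos','eef_rot','width','wrist_force')})
d=get('wrist');save(d['img'],'w3.png')
c=s['tcp_pos'][:2]
blob(d,c,60,40,50,'pad');blob(d,c,75,4,13,'plate');blob(d,c,30,108,126,'htop')
t=get('top');save(t['img'][150:300,200:340],'t3.png')
```

```text
{'time': np.float64(6.367), 'tcp_pos': array([484.122, 183.525,  89.34 ]), 'eef_rot': array([ 3.141, -0.   ,  1.056]), 'width': np.float64(39.251), 'wrist_force': array([ 0.466, -0.061, -8.014])}
pad [278, 182, 89, 49, 2530] [492.5 201.1  43.5] [489.5 194.9] [31.4 54.3] 61.1
plate [262, 147, 122, 98, 5716] [494.1 203.4   6.8] [486.8 190.2] [73.8 86.1] 60.7
htop [250, 240, 147, 97, 8159] [488.  189.4 117.5] [484.1 183.5] [41.2 58.2] 60.9
```

View pics/w3.png

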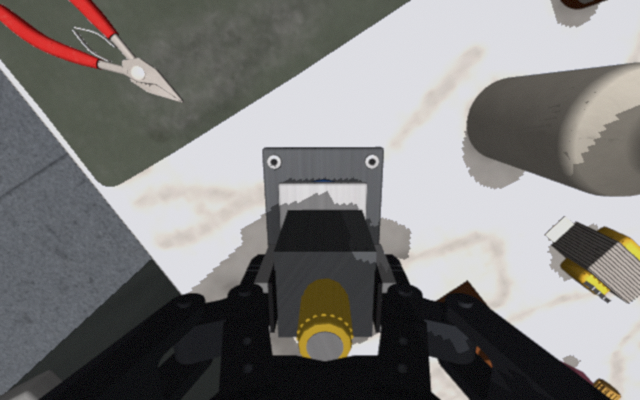

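Aligned over the pad; the pad's far strip shows at (278–367,182), holder front edge just below. I'll compute the relative offsets in holder axes.

Run:
```python
from h import *
d=load('wrist');P=cloud(d);s=arm.sense();a=s['eef_rot'][2];ok=d['z_map']>0
Q=(P[...,:2]-s['tcp_pos'][:2])@np.array([[np.cos(a),-np.sin(a)],[np.sin(a),np.cos(a)]])
from scipy.ndimage import label
def ext(zl,zh,xl,xh,yr,n):
    m=ok&(P[...,2]>zl)&(P[...,2]<zh)&(Q[...,0]>xl)&(Q[...,0]<xh)&(abs(Q[...,1])<yr)
    l,k=label(m);b=max(range(1,k+1),key=lambda i:(l==i).sum());q=Q[l==b];print(n,len(q),'x',np.percentile(q[:,0],[.5,99.5]).round(1),'y',np.percentile(q[:,1],[.5,99.5]).round(1),'ctr y',(np.percentile(q[:,1],[.5,99.5]).mean()).round(2),'z',P[...,2][l==b].mean().round(1))
    r=cv2.minAreaRect(q.astype(np.float32));print('  ',r)
ext(40,48,10,45,40,'pad far strip')
ext(114,122,12,30,19.5,'holder top')
ext(4,10,30,60,60,'plate far strip')
# knob
ext(138,152,-20,20,12,'knob')
# holder front face
m=ok&(P[...,2]>85)&(P[...,2]<110)&(abs(Q[...,1])<15)&(Q[...,0]>10)&(Q[...,0]<30)
print('front face x',np.median(Q[m][:,0]),m.sum(),np.polyfit(Q[m][:,1],Q[m][:,0],1))
```

```text
pad far strip 2441 x [10.5 27.8] y [-25.7  27.5] ctr y 0.89 z 43.5
   ((18.934093475341797, 0.8471164703369141), (17.875207901000977, 54.11679458618164), 0.09151606261730194)
holder top 2097 x [12.1 19.9] y [-19.3  19.2] ctr y -0.03 z 117.3
   ((16.002164840698242, -0.012899398803710938), (8.053776741027832, 38.970542907714844), 0.3034285306930542)
plate far strip 2100 x [30.  43.8] y [-41.4  43.3] ctr y 0.97 z 6.5
   ((36.97081756591797, 0.9819526672363281), (13.940508842468262, 85.93168640136719), 0.01823679357767105)
knob 2429 x [-5.4  9.3] y [-9.6  8.6] ctr y -0.48 z 144.3
   ((1.630293369293213, -0.7372045516967773), (18.85738182067871, 16.212493896484375), 83.500244140625)
front face x 19.413494364265482 1481 [-2.14588207e-03  1.94117119e+01]
```

Needed correction is about (0, +1.4) mm, yaw fine, with about 24 mm to go down.

>>> carry_out(
  commands=[
    [30, 0, 1.4, 0, 0],
    [30, 0, 1.4, -4, 0],
    [30, 0, 1.4, -9, 0],
    [30, 0, 1.4, -14, 0],
    [30, 0, 1.4, -18, 0],
    [30, 0, 1.4, -20.5, 0],
    [30, 0, 1.4, -21.5, 0],
    [30, 0, 1.4, -22, 0],
    [30, 0, 1.4, -22, 0],
    [30, 0, 1.4, -22, 0],
  ],
)

```text
time: 7.3
tcp_pos: [484.0, 185.2, 67.5]
eef_rot: [3.141, -0.0, 1.057]
wrist_force: [0.4, -1.2, -7.7]
width: 39.2
```

>>> carry_out(
  commands=[
    [30, 0, 0, -0.5, 0],
    [30, 0, 0, -1, 0],
    [30, 0, 0, -1.5, 0],
    [30, 0, 0, -1.5, 0],
    [30, 0, 0, -1.5, 0],
  ],
)

```text
time: 7.72
tcp_pos: [483.9, 185.2, 65.8]
eef_rot: [-3.142, 0.0, 1.057]
wrist_force: [-0.1, 1.0, -6.8]
width: 39.0
```

>>> carry_out(
  commands=[
    [30, 0, 0, -0.5, 0],
    [30, 0, 0, -0.8, 0],
    [30, 0, 0, -0.8, 0],
    [30, 0, 0, -0.8, 0],
  ],
)

```text
time: 8.05
tcp_pos: [484.0, 185.2, 65.3]
eef_rot: [3.141, -0.0, 1.057]
wrist_force: [-1.2, -0.6, -2.8]
width: 39.3
```

Contact is starting; a touch more, then open slowly.

>>> carry_out(
  commands=[
    [30, 0, 0, -0.4, 0],
    [30, 0, 0, -0.4, 0],
    [30, 0, 0, -0.4, 0],
  ],
)

```text
time: 8.3
tcp_pos: [484.0, 185.2, 65.3]
eef_rot: [3.141, -0.0, 1.057]
wrist_force: [-4.9, -1.5, 5.1]
width: 39.6
```

>>> carry_out(
  commands=[
    [47, 0, 0, 0, 0],
    [50, 0, 0, 0, 0],
    [54, 0, 0, 0, 0],
    [58, 0, 0, 0, 0],
    [62, 0, 0, 0, 0],
    [66, 0, 0, 0, 0],
    [70, 0, 0, 0, 0],
    [75, 0, 0, 0, 0],
    [75, 0, 0, 0, 0],
    [75, 0, 0, 0, 0],
  ],
)

```text
time: 9.13
tcp_pos: [483.9, 185.2, 64.6]
eef_rot: [3.142, -0.0, 1.057]
wrist_force: [-0.3, -0.7, 0.0]
width: 64.0
```

Released. Rising clear to look.

>>> carry_out(
  commands=[
    [75, 0, 0, 3, 0],
    [75, 0, 0, 10, 0],
    [75, 0, 0, 22, 0],
    [75, 0, 0, 40, 0],
    [75, 0, 0, 60, 0],
    [75, 0, 0, 80, 0],
    [75, 0, 0, 100, 0],
    [75, 0, 0, 117, 0],
    [75, 0, 0, 128, 0],
    [75, 0, 0, 134, 0],
    [75, 0, 0, 135, 0],
    [75, 0, 0, 135, 0],
  ],
)

```text
time: 10.13
tcp_pos: [483.8, 185.2, 199.6]
eef_rot: [3.142, -0.0, 1.057]
wrist_force: [-0.4, 0.1, -0.0]
width: 64.1
```

```bash
cat > m.py <<'E'
from h import *
from scipy.ndimage import label
def rel(d,s,items):
    P=cloud(d);a=s['eef_rot'][2];ok=d['z_map']>0
    Q=(P[...,:2]-s['tcp_pos'][:2])@np.array([[np.cos(a),-np.sin(a)],[np.sin(a),np.cos(a)]])
    for n,zl,zh,R in items:
        m=ok&(P[...,2]>zl)&(P[...,2]<zh)&(np.abs(Q).max(-1)<R);l,k=label(m)
        if not k: print(n,'none');continue
        b=max(range(1,k+1),key=lambda i:(l==i).sum());q=Q[l==b].astype(np.float32);r=cv2.minAreaRect(q)
        print(n,len(q),'rel ctr',np.round(r[0],1),np.round(r[1],1),round(r[2],1),'x',np.percentile(q[:,0],[.5,99.5]).round(1),'y',np.percentile(q[:,1],[.5,99.5]).round(1),'z',P[...,2][l==b].mean().round(1))
E
python3 - <<'E'
from m import *
s=arm.sense();print({k:np.round(s[k],3) for k in('time','tcp_pos','eef_rot','width','wrist_force')})
d=get('wrist');save(d['img'],'w4.png')
rel(d,s,[('knob',117,130,25),('holder',90,98,32),('pad',41,47,45),('plate',3,11,60)])
E
```

```text
{'time': np.float64(10.133), 'tcp_pos': array([483.803, 185.182, 199.584]), 'eef_rot': array([ 3.142, -0.   ,  1.057]), 'width': np.float64(64.108), 'wrist_force': array([-0.414,  0.097, -0.028])}
knob 486 rel ctr [ 0.6 -0.8] [17.7 18.3] 45.7 x [-8.1  9.2] y [-9.2  8. ] z 121.3
holder 1749 rel ctr [-0.2 -0.6] [40.5 40. ] 0.1 x [-20.1  19.9] y [-20.5  19.3] z 93.6
pad 779 rel ctr [-0.2 -0.1] [53.8 54. ] 0.0 x [-26.3  26.6] y [-27.   26.8] z 43.5
plate 3035 rel ctr [0.3 0. ] [85.1 86.2] 0.1 x [-41.7  42.7] y [-42.7  42.7] z 6.7
```

View pics/w4.png

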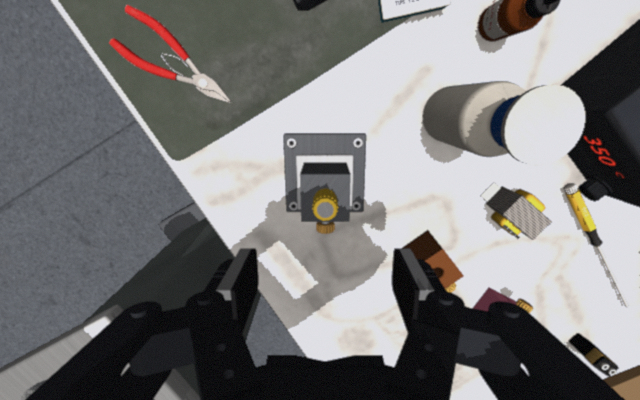

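The wrist view shows the holder standing on the pad at (326,190), knob at (326,208). Relative to the pad it is off by about 0.5 mm, angle 0.1°, knob top 27.7 mm above the holder top, so the post is fully down. The TCP is unchanged since release, so it is already over the axis. Descending to TCP z≈98.5, with tips above the holder's top at 95.

>>> carry_out(
  commands=[
    [70, 0, 0, -8, 0],
    [70, 0, 0, -22, 0],
    [65, 0, 0, -40, 0],
    [60, 0, 0, -58, 0],
    [55, 0, 0, -74, 0],
    [50, 0, 0, -86, 0],
    [50, 0, 0, -94, 0],
    [50, 0, 0, -98, 0],
    [45, 0, 0, -100, 0],
    [45, 0, 0, -100.5, 0],
    [45, 0, 0, -100.5, 0],
  ],
  squeeze=25,
)

```text
time: 11.1
tcp_pos: [484.1, 185.2, 99.4]
eef_rot: [3.141, -0.0, 1.057]
wrist_force: [0.4, 0.3, -0.1]
width: 38.5
```

>>> carry_out(
  commands=[
    [40, 0, 0, 0, 0],
    [36, 0, 0, 0, 0],
    [32, 0, 0, 0, 0],
    [29, 0, 0, 0, 0],
    [26, 0, 0, 0, 0],
    [23, 0, 0, 0, 0],
    [20, 0, 0, 0, 0],
    [17, 0, 0, 0, 0],
    [14, 0, 0, 0, 0],
    [12, 0, 0, 0, 0],
    [10, 0, 0, 0, 0],
    [10, 0, 0, 0, 0],
  ],
)

```text
time: 12.1
tcp_pos: [484.0, 185.2, 99.2]
eef_rot: [3.141, -0.0, 1.057]
wrist_force: [-0.4, -0.2, 3.5]
width: 16.9
```

>>> carry_out(
  commands=[
    [10, 0, 0, 0, 0],
    [10, 0, 0, 0.5, 0],
    [10, 0, 0, 1, 0],
    [10, 0, 0, 2, 0],
    [10, 0, 0, 3, 0],
    [10, 0, 0, 4, 0],
    [10, 0, 0, 5, 0],
    [10, 0, 0, 6, 0],
    [10, 0, 0, 6, 0],
    [10, 0, 0, 6, 0],
  ],
)

```text
time: 12.93
tcp_pos: [483.9, 185.2, 105.1]
eef_rot: [3.142, -0.0, 1.057]
wrist_force: [-0.8, -1.2, -0.1]
width: 16.9
```

Run:
```python
from m import *
s=arm.sense();print({k:np.round(s[k],3) for k in('time','tcp_pos','eef_rot','width','wrist_force','torque')})
d=get('wrist');save(cv2.resize(d['img'][140:],None,fx=1.25,fy=1.25),'w5.png')
rel(d,s,[('holder',88,98,30),('knob',120,135,25),('pad',41,47,45)])
```

```text
{'time': np.float64(12.933), 'tcp_pos': array([483.93 , 185.169, 105.141]), 'eef_rot': array([ 3.142, -0.   ,  1.057]), 'width': np.float64(16.903), 'wrist_force': array([-0.805, -1.215, -0.069]), 'torque': array([-0.005, -0.044, -0.02 ])}
holder 2546 rel ctr [ 9.8 -0.6] [20.9 40.1] 0.1 x [ 0.  20.1] y [-20.4  19.2] z 93.3
knob 2743 rel ctr [ 0.9 -0.6] [23.3 44.6] 0.0 x [-8.9 12.1] y [-22.4  21.2] z 127.2
pad 1278 rel ctr [ 7.5 -0. ] [38.7 54.2] 0.6 x [-6.9 26.7] y [-26.9  26.8] z 43.6
```

View pics/w5.png

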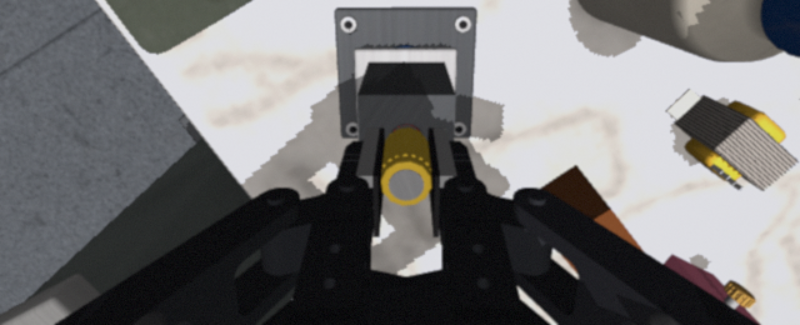

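The holder stays put (top edge at x 20.1, z 93.3, as before) and the knob at (406,183) rises with the gripper. Drawing on to 23 mm in total.

>>> carry_out(
  commands=[
    [10, 0, 0, 1, 0],
    [10, 0, 0, 2.5, 0],
    [10, 0, 0, 4, 0],
    [10, 0, 0, 6, 0],
    [10, 0, 0, 8, 0],
    [10, 0, 0, 10, 0],
    [10, 0, 0, 12, 0],
    [10, 0, 0, 14, 0],
    [10, 0, 0, 15.5, 0],
    [10, 0, 0, 16.5, 0],
    [10, 0, 0, 17, 0],
    [10, 0, 0, 17, 0],
  ],
)

```text
time: 13.98
tcp_pos: [483.9, 185.2, 122.2]
eef_rot: [3.142, -0.0, 1.057]
wrist_force: [-0.8, -0.0, -0.6]
width: 16.9
```

Run:
```python
from m import *
s=arm.sense();print({k:np.round(s[k],3) for k in('time','tcp_pos','eef_rot','width','wrist_force','torque','joint_velocities')})
d=get('wrist')
rel(d,s,[('holder',88,98,30),('pad',41,47,45)])
# knob top flat height: pixels near axis
P=cloud(d);m=(np.hypot(P[...,0]-484,P[...,1]-185)<6)&(P[...,2]>125)&(P[...,2]<165);print('knob top z',np.percentile(P[m][:,2],[50,90]).round(1),m.sum())
sd=get('side');u,v=map(int,proj(sd,(482,186,110)));print(u,v)
a=cv2.resize(d['img'][150:330,200:450],(480,346),interpolation=cv2.INTER_CUBIC)
b=cv2.resize(sd['img'][v-45:v+42,u-35:u+35],(278,346),interpolation=cv2.INTER_CUBIC)
save(np.hstack([a,b]),'w6.png')
```

```text
{'time': np.float64(13.983), 'tcp_pos': array([483.923, 185.195, 122.178]), 'eef_rot': array([ 3.142, -0.   ,  1.057]), 'width': np.float64(16.943), 'wrist_force': array([-0.815, -0.03 , -0.554]), 'torque': array([ 0.057, -0.001,  0.011]), 'joint_velocities': array([ 0.002,  0.003,  0.004, -0.   , -0.003,  0.001])}
holder 2745 rel ctr [ 5.7 -0.6] [29.1 40.2] 0.2 x [-6.9 20. ] y [-20.5  19.2] z 93.4
pad 1161 rel ctr [ 0.1 -0.1] [53.4 54.1] 0.2 x [-24.5  26.6] y [-26.9  26.8] z 43.5
knob top z [144.8 145.5] 546
341 205
```

View pics/w6.png

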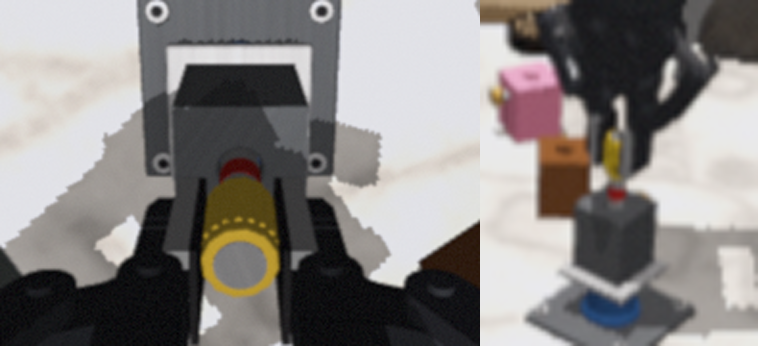

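The wrist crop shows the red ring and bare steel below it at (240,165). The side crop shows the red ring at (617,190) with bare steel below, and no blue. The knob rose 121.3→144.8 mm, about 23.5 mm, while the holder's top stayed at z 93.4. Handing in.

```bash
python3 -c "
from bench import ticket; print(ticket.sign_off())"
```

```text
the job is handed in; nothing more can be done
None
```

The holder now stands on the riser pad. The arm is holding the post by its knob, drawn up about 23 mm, and I have handed the job in at about 14 s on the robot's clock, well under the 46 s limit.

**Placing:** I gripped the dark holder across its plain sides, set it on the pad and let go. After release it was within about 0.5 mm of the pad's centre and 0.1° of square. The knob top was 27.7 mm above the holder top, so the post was fully down.

**Drawing the post:**
- **Height:** the tool rose 23.0 mm and the depth readings gave about 23.5 mm, both inside the 18–28 mm window. The red ring shows with bare steel below it, and no blue is visible.
- **Holder:** it did not move during the pull, with its top staying at z 93.4 mm against 93.6 mm before. Wrist force was under 1 N, so nothing was binding. The gripper tips end about 27 mm above the holder.

**Disagreements:** the top and wrist cameras differed by about 3 mm in x and 2 mm in y. I used the wrist camera for the final placing. The wrist depth also reads about 1.5 mm low throughout. No other check failed. I did not re-measure the other things on the bench, but the arm passed well clear of them.

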